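# Hang the masher on the utensil carousel

### The job

Turn the utensil carousel by the bar on its crown until its one empty hook points the same way as the tongue on its foot, then hang the loose tomato masher on that hook. Lower it gently until you feel its collar resting down on both prongs behind the upturned tips before you let go: do not drop it or lean on the rack. Leave the cup, jar and bowl alone.

Things in the scene. Friction and masses are not known exactly. Their poses are not given: they have to be found in the camera images.
- carousel: Fixed foot of the carousel: dark steel disc 170 mm across, 16 mm high. Origin on the turning axis, underside; z up, -x along the tongue, roughly towards the robot. Above, on a mast, turns a crown with four forked hooks 90 degrees apart. Three hold fixed tools (shanks 110 mm from the axis, handles to 70 mm above the prongs, heads within 40 mm of the shank, to 110 mm below); one is empty.
- tongue (a point): End of the tongue on the foot, 124 mm from the axis, 12 mm up: marks the front. Each hook: two level prongs 9 mm wide, 8 mm thick, 16 mm gap between, open outwards, ending 134 mm from the axis in tips standing 8 mm above the prongs' top (tips' inner face 127.5 mm from the axis). A web closes the gap out to 102.5 mm from the axis: a 10 mm shank stops on it with its axis at 107.5 mm.
- front_seat (a point): Fixed reference point on the front, 110 mm from the axis and 165 mm up: where the collar's underside rests on a hook turned exactly to the front, at the mast's middle height. THE TRUE HEIGHT IS NOT REPORTED: the mast is clamped anywhere up to 15 mm higher or lower (prongs' top 150 to 180 mm above the counter), so feel or look for it. The 30 mm collar fits behind the tips at 108 to 112 mm.
- bar_place (a point): Fixed reference point on the axis, 199.5 mm up: centre of the crown's turning bar at the mast's middle height (true height up to 15 mm higher or lower). The bar is an upright black plate 60 mm long, 12 mm thick, 45 mm tall, its underside 12 mm and top 57 mm above the prongs' top; its length lies along the line through the axis and the empty hook.
- rotor (a joint): Angle of the crown (rad), growing anticlockwise seen from above. The empty hook points along the foot's -x axis turned by this angle: at 0, and again at 6.283, it points along the tongue. Turns from -0.4 to 6.7 between stops, starts at 0.9 to 5.4, stays where left: bearing friction about 0.15 N m. The crown sits on a rubber cushion and gives downwards about 1 mm per 4 N.
- masher: The loose tomato masher, about 0.3 kg, standing upright on the counter. Origin at the centre of its underside, z up along the shank. Round about its axis: steel plate 76 mm across, 6 mm thick (a 24 mm boss up to 18 mm); steel shank 10 mm thick up to 115 mm; steel collar 30 mm across from 115 to 123 mm; black handle 26 mm thick from 123 to 185 mm, to be gripped from above.
- masher_collar (a point): Centre of the underside of the masher's collar, 115 mm above the masher's foot; this face rests on the prongs when hung.
- dip_cup: small steel dip cup, 60 mm across, 42 mm high, on the counter in front of the work; bystander; origin at the centre of its underside
- cheese_jar: glass cheese jar, 66 mm across, 120 mm high, off to the right; bystander; origin at the centre of its underside
- bowl: white bowl, 120 mm across, 50 mm high, off to the left; bystander; origin at the centre of its underside
Not all that is in view belongs to the job. Of the things shaped like the masher, the bare steel one is meant.

How it is judged:
By the outcome, as a careful person would: the job done as asked, in the order asked, and still so for the second after the job is handed in, with the robot touching nothing.
It also fails if it takes over 72 s, if anything falls off the work surface, if the arm or the gripper's body presses on something with over 40 N, if the wrist force passes 120 N, or if a joint passes its speed limit or range.

### The arm

A 6-joint arm with a two-finger parallel gripper is mounted at the origin on the work surface. World frame = base frame: x ahead of the robot, y to its left, z up, the work surface at z = 0. Lengths are in mm, angles in rad, forces in N, time in s.
With the tool pointing down it reaches from about 400 to 925 mm from the base axis. Payload 12.5 kg.
Tool frame: the origin (TCP) lies midway between the tips of the shut fingers; the grasp point (between the pads) lies 19 mm behind it; z points along the fingers, y is the line along which they close (so a half turn about z gives the same grasp; the last joint's range is limited). The gripper opens to 95 mm and grips with 3 to 60 N. Pads are 20 mm wide; open, the fingers measure 119 mm over their backs; the gripper's body (75 mm by 180 mm) begins 59 mm behind the grasp point.
Start: joints at [-1.297, 0.491, 1.559, -0, 1.092, -0.106], TCP at [231.733, -580.471, 214.661] pointing down, gripper open.
Joint ranges: [-3.1, 3.1], [-0.84, 2.19], [0.05, 2.79], [-1.13, 4.28], [0.06, 2.93], [-2.69, 2.69]. Speed limits (rad/s): [2.22, 2.22, 2.79, 3.14, 3.14, 3.14].

### API

Orientations are given as [roll, pitch, yaw] about the fixed x, y, z axes, in that order (R = Rz(yaw) Ry(pitch) Rx(roll)).
In Python, from cell import env gives the robot as it stands.
- The arm moves only by the tool arm_command, never from a script. Its argument "targets" is a list of rows, each a list of 5 numbers: the shift along the tool's x, y, z in mm, then the turn about the tool's z in degrees, then the opening, from 0 (shut) to 1 (fully open). In form: [[tx, ty, tz, roll, fingers], ...]. A call has 1 to 5 rows; each row is the pose to reach, as a shift and turn from the pose commanded when the call began, along the tool's axes at that moment; what a row does not reach only later rows make up. A row lasts 1/10 s, in which the tool goes at most 50 mm and 8.59 degrees, less where a joint would pass 70% of its speed; a pose out of reach is approached as far as the arm can. A call with a gripper value outside its range is refused whole. The fingers move at their own pace and stop on an object; the grip force is fixed at half the most. Time passes only in rows, so rows that repeat a pose let the fingers close. It gives the time, the measured TCP pose, the force, the opening and the grip force at its end, in the units of the state.
- env.state(): the state, without advancing time (a new reading comes with each control period).
- env.read_camera(name): name is "scene" or "side" or "wrist"; returns a dict with "frame" (400x640x3 uint8, red, green, blue), "vertical_fov" (degrees; the focal length in pixels is half the picture's height over the tangent of half this angle, whatever the lens; pixels are square), "cx", "cy" (the principal point, pixels), "world_from_camera" (4x4, takes a point from camera to world coordinates); the wrist camera has in their place "hand_eye" (4x4, takes a point from camera to tool coordinates, whose origin is the TCP and whose axes are the flange's). Camera axes: x right, y down, z forward; pixel columns grow to the right and rows downward; lengths in mm; the calibration is good to about 2 mm. A picture is of the moment at which its call begins: read the wrist's pose just before it. There is no depth.
- env.job_done(): hands the job in; it is judged then, once.
The state is a dict: "t": time; "joints": joint angles; "qvel": joint speeds; "tau": joint torques, N m; "eef_pos": TCP position; "tcp_rot": TCP orientation; "ft_force": force on the tool from outside, world axes, zero at the start; "moment": the same for the moment, N m; "opening": opening from 0.0 (shut) to 1.0 (fully open); "grip_force": force on a finger pad.
Only numpy, scipy, OpenCV 4.12 (cv2) and the standard library are available. Lean on these libraries where they do the work, as an engineer would, in place of code of your own. Each camera call takes 0.05 s, during which the arm holds its last target. There are 200 camera calls.

## Working session

There is one attempt and no reset: what is moved stays moved. The work goes in short steps, Python scripts to look and compute and a tool call to move; the robot and the scene stay as the last step left them, time stands still between calls to the robot, and variables do not carry over. Pictures are saved under pics/ and viewed, at most 10 in all, crops included, and the job is handed in when it is done.

Besides the shell and the picture viewer there is one more tool, called after "Emit:" as name(argument=value, ...), one argument or row to a line, values as JSON. arm_command: Moves the arm, as the interface text tells. Its arguments: {"type":"object","properties":{"targets":{"type":"array","items":{"type":"array","items":{"type":"number"}}}},"required":["targets"]}

```bash
ls; mkdir -p pics; cat > h.py <<'E'
import numpy as np, cv2
from cell import env
from scipy.spatial.transform import Rotation as R
def cam(n):
    s=env.state(); c=env.read_camera(n)
    if 'hand_eye' in c:
        T=np.eye(4); T[:3,:3]=R.from_euler('xyz',s['tcp_rot']).as_matrix(); T[:3,3]=s['eef_pos']
        c['T']=T@np.array(c['hand_eye'])
    else: c['T']=np.array(c['world_from_camera'])
    c['f']=200/np.tan(np.radians(c['vertical_fov'])/2)
    return c
def ray(c,u,v):
    d=c['T'][:3,:3]@np.array([(u-c['cx'])/c['f'],(v-c['cy'])/c['f'],1]); return c['T'][:3,3],d/np.linalg.norm(d)
def onz(c,u,v,z):
    o,d=ray(c,u,v); return o+d*(z-o[2])/d[2]
def proj(c,p):
    q=np.linalg.inv(c['T'])@np.append(p,1); return q[:2]/q[2]*c['f']+[c['cx'],c['cy']]
def two(c1,p1,c2,p2):
    o1,d1=ray(c1,*p1);o2,d2=ray(c2,*p2)
    t=np.linalg.lstsq(np.c_[d1,-d2],o2-o1,rcond=None)[0]
    a=o1+d1*t[0];b=o2+d2*t[1]; return (a+b)/2,np.linalg.norm(a-b)
def save(c,n): cv2.imwrite('pics/'+n,c['frame'][...,::-1])
E
python3 - <<'E'
from h import *
import pickle
s=env.state();print(s)
for n in('scene','side'):
    c=cam(n);save(c,n+'1.png');pickle.dump(c,open(n+'.pkl','wb'));print(n,c['f'],c['T'].round(2))
E
```

```text
pics
{'t': 0.0, 'joints': array([-1.29660862e+00,  4.91556294e-01,  1.55946246e+00, -5.83246307e-06,
        1.09172782e+00, -1.05597256e-01]), 'qvel': array([ 0.0014551 , -0.00125831, -0.00063736, -0.00154479,  0.00243274,
        0.00185375]), 'tau': array([-1.92007203e-03, -6.12655520e+01, -2.58186686e+01,  6.92309439e-02,
        4.82158398e-02, -3.83868348e-05]), 'eef_pos': array([ 231.65154775, -580.20671041,  214.05930629]), 'tcp_rot': array([-3.14044461e+00, -1.16481084e-04,  3.79787592e-01]), 'ft_force': array([0.73569188, 0.98879298, 0.01979479]), 'moment': array([ 0.00049605,  0.04317406, -0.03332955]), 'grip_force': 0.0, 'opening': 0.99808674062554}
scene 442.68972022696687 [[ 6.80000e-01  6.20000e-01 -3.90000e-01  1.12985e+03]
 [ 7.30000e-01 -5.70000e-01  3.70000e-01 -5.42680e+02]
 [ 0.00000e+00 -5.40000e-01 -8.40000e-01  1.40633e+03]
 [ 0.00000e+00  0.00000e+00  0.00000e+00  1.00000e+00]]
side 374.0589722520234 [[-9.0000e-01 -2.4000e-01  3.7000e-01  7.3620e+01]
 [-4.4000e-01  5.2000e-01 -7.3000e-01  8.9979e+02]
 [-2.0000e-02 -8.2000e-01 -5.7000e-01  8.4626e+02]
 [ 0.0000e+00  0.0000e+00  0.0000e+00  1.0000e+00]]
```

View pics/scene1.png

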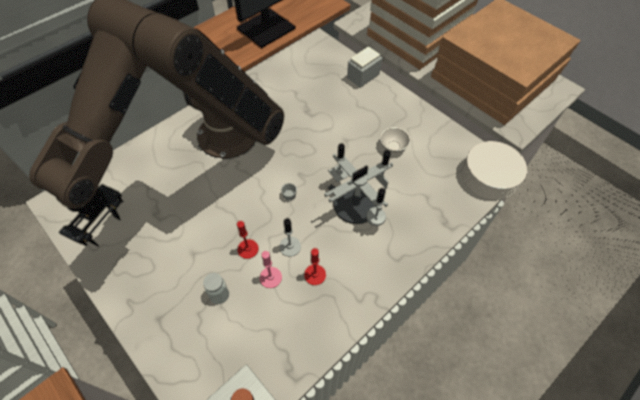

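View pics/side1.png

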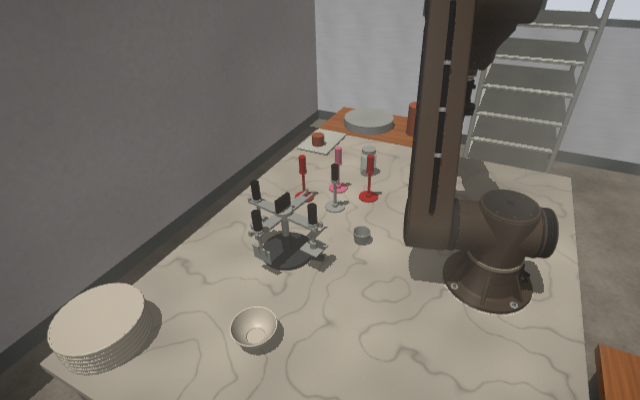

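The scene view shows the steel masher with its plate at about (290,247), the carousel foot at (352,207), and the empty hook pointing to the lower left at about (330,190). The red and pink lookalikes stand around the masher. Next I'll enlarge both views.

```bash
python3 - <<'E'
from h import *
a=cv2.imread('pics/scene1.png')[130:290,230:420];b=cv2.imread('pics/side1.png')[140:280,235:385]
cv2.imwrite('pics/crop.png',np.vstack([cv2.resize(a[:75+25],None,fx=4,fy=3,interpolation=2)[:300],cv2.resize(b,(760,300),interpolation=2)]))
cv2.imwrite('pics/c1.png',cv2.resize(a,None,fx=3.7,fy=3.7,interpolation=2))
cv2.imwrite('pics/c2.png',cv2.resize(b,None,fx=4,fy=4,interpolation=2))
E
```

```text
(no output)
```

View pics/c1.png

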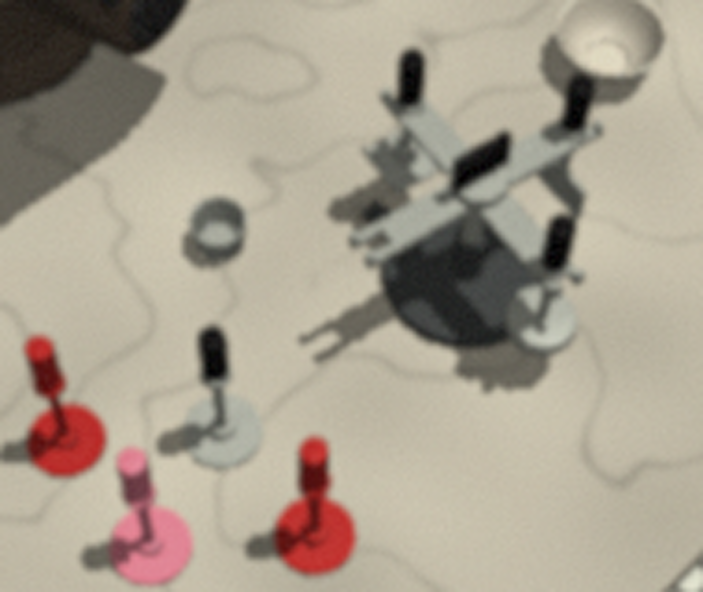

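View pics/c2.png

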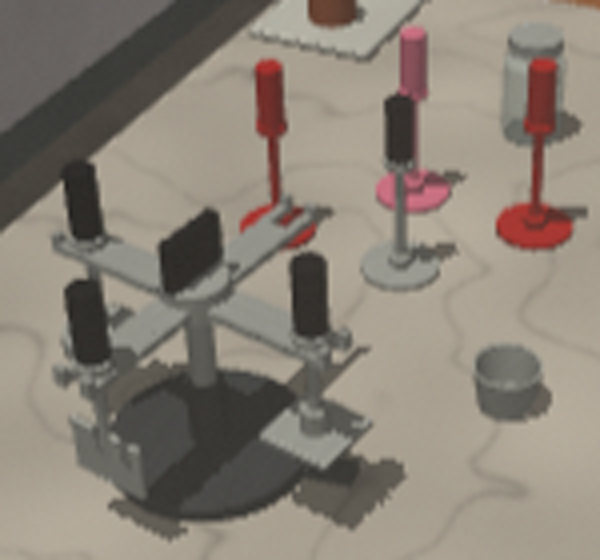

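In c1 the bar top is at about (481,150), the empty hook's tips at (355,235) and (373,262), and the tongue tip is possibly the dark blob at (372,210). The masher plate is at (222,432) with its handle top at (211,333). In c2 the bar top is at (190,226), the tips at (288,203) and (325,212), and the masher plate at (401,266).

```bash
python3 - <<'E'
from h import *
import pickle
A=pickle.load(open('scene.pkl','rb'));B=pickle.load(open('side.pkl','rb'))
p=lambda x,y:(230+x/3.7-.4,130+y/3.7-.4); q=lambda x,y:(235+x/4-.4,140+y/4-.4)
P={}
for n,a,b in [('bartop',(481,150),(190,226)),('tipL',(355,235),(325,212)),('tipR',(373,262),(288,203)),('tipswap',(355,235),(288,203)),('masherplate',(222,432),(401,266)),('mashertop',(211,333),(399,99))]:
    P[n],e=two(A,p(*a),B,q(*b));print(n,P[n].round(1),round(e,1))
print('tongue',onz(A,*p(372,210),12), onz(B,*q(365,350),12))
print('plate',onz(A,*p(222,432),6),onz(B,*q(401,266),6))
print('top',onz(A,*p(211,333),185),onz(B,*q(399,99),185))
# foot disc mask: dark neutral low pixels -> plane z=16, circle fit
for c,poly in((A,[(385,285),(400,318),(430,338),(465,345),(500,338)]),(B,[(125,480),(150,500),(180,513),(215,516),(250,508),(285,490)])):
    X=np.array([onz(c,*(p if c is A else q)(*w),8)[:2] for w in poly])
    s=np.linalg.lstsq(np.c_[2*X,np.ones(len(X))],(X**2).sum(1),rcond=None)[0];print('foot',s[:2],np.sqrt(s[2]+s[:2]@s[:2]))
for n,c in(('dip',(217,222)),('jar',None)):
    if c: print(n,onz(A,*p(*c),20))
print('bowl',onz(A,*p(605,45),30)); print('jar',onz(A,214,290,60))
E
```

```text
bartop [596.2 144.3 219.3] 0.2
tipL [555.7  21.2 165.8] 11.5
tipR [589.1  16.  162.9] 5.1
tipswap [572.2  24.  175. ] 16.5
masherplate [ 560.2 -146.2   -0. ] 1.1
mashertop [ 559.2 -143.5  185.3] 1.3
tongue [479.92080674 127.95103048  12.        ] [529.3360751   -5.87208017  12.        ]
plate [ 563.15842805 -147.64955675    6.        ] [ 556.33859563 -139.17103525    6.        ]
top [ 558.43247095 -143.73307513  185.        ] [ 559.81101933 -143.42795089  185.        ]
foot [597.51930389 138.93301285] 77.06381247899004
foot [588.55455369 150.36595443] 78.4721075468347
dip [387.51326309  -1.2258466   20.        ]
bowl [504.43667508 452.68374519  30.        ]
jar [ 537.74678974 -439.21311428   60.        ]
```

```bash
cat >> h.py <<'E'
def go(x,y,z,yaw,pose=None):
    "tool shift to world target; yaw deg (mod 180)"
    s=env.state(); M=R.from_euler('xyz',s['tcp_rot']).as_matrix(); d=M.T@(np.array([x,y,z])-s['eef_pos'])
    cur=np.degrees(np.arctan2(M[1,0],M[0,0])); dy=(yaw-cur+90)%180-90
    print('t',round(s['t'],2),'pos',s['eef_pos'].round(1),'yaw',cur.round(1),'SHIFT',d.round(1),'roll',round(-dy,1),'j6',s['joints'][5].round(2),'F',s['ft_force'].round(1))
E
python3 - <<'E'
from h import *
c=env.read_camera('wrist');print(np.array(c['hand_eye']).round(2),c['vertical_fov'],c['cx'],c['cy'])
go(560,100,400,30)
E
```

```text
[[   0.     -0.96   -0.27   75.99]
 [   1.      0.      0.     -0.25]
 [  -0.     -0.27    0.96 -170.1 ]
 [   0.      0.      0.      1.  ]] 58.16510530112652 318.6774853257189 198.66272595851188
t 0.15 pos [ 231.7 -580.3  214.2] yaw 21.8 SHIFT [ 557.1 -510.3 -185.4] roll -8.2 j6 -0.11 F [-0.5  0.4  0.4]
```

Emit:
arm_command(
  targets=[
    [35,-32,-12,-4,1],
    [70,-64,-24,-8,1],
    [106,-96,-36,-12,1],
    [142,-128,-48,-16,1],
    [178,-160,-60,-20,1],
  ],
)

```text
t: 0.65
eef_pos: [338.1, -364.0, 275.0]
tcp_rot: [-3.141, -0.0, 0.731]
ft_force: [1.4, 0.1, 0.5]
opening: 1.004
grip_force: 0.0
```

```bash
python3 - <<'E'
from h import *
go(596,144,380,79)
E
```

```text
t 0.65 pos [ 338.1 -364.   275. ] yaw 41.9 SHIFT [ 531.2 -205.9 -105. ] roll -37.1 j6 -0.12 F [1.4 0.1 0.5]
```

Emit:
arm_command(
  targets=[
    [43,-17,-9,-4,1],
    [86,-34,-18,-8,1],
    [130,-50,-26,-12,1],
    [174,-67,-34,-15,1],
    [218,-84,-42,-18,1],
  ],
)

```text
t: 1.15
eef_pos: [444.8, -156.1, 317.0]
tcp_rot: [3.141, 0.0, 1.045]
ft_force: [0.3, -1.2, -0.4]
opening: 0.997
grip_force: 0.0
```

```bash
python3 - <<'E'
from h import *
go(596,144,380,79)
c=cam('wrist');save(c,'w0.png')
import pickle;pickle.dump(c,open('w0.pkl','wb'))
E
```

```text
t 1.15 pos [ 444.8 -156.1  317. ] yaw 59.9 SHIFT [335.5 -19.9 -63. ] roll -19.1 j6 0.05 F [ 0.3 -1.2 -0.4]
```

Emit:
arm_command(
  targets=[
    [48,-3,-9,-4,1],
    [96,-6,-18,-8,1],
    [144,-9,-27,-12,1],
    [192,-12,-36,-16,1],
    [240,-14,-45,-19,1],
  ],
)

```text
t: 1.7
eef_pos: [553.6, 58.4, 362.0]
tcp_rot: [-3.142, 0.0, 1.378]
ft_force: [0.4, -1.6, -0.2]
opening: 1.002
grip_force: 0.0
```

```bash
python3 - <<'E'
from h import *
go(596,144,380,79)
c=cam('wrist');save(c,'w1.png')
import pickle;pickle.dump(c,open('w1.pkl','wb'))
E
```

```text
t 1.7 pos [553.6  58.4 362. ] yaw 78.9 SHIFT [ 92.2  25.2 -18.1] roll -0.1 j6 0.18 F [ 0.4 -1.6 -0.2]
```

View pics/w1.png

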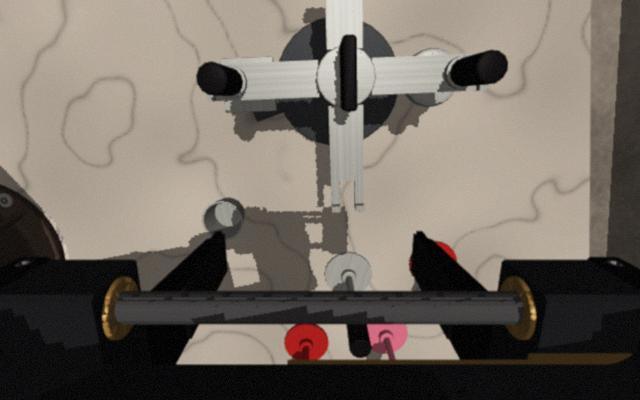

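The wrist view shows the bar at (348,72), the hub at (347,75), the empty hook's tips at (335,207) and (359,207), and the foot disc around (338,80). The tongue seems to be the dark patch near (265,115). I'll crop that area.

```bash
python3 - <<'E'
from h import *
import pickle
c=pickle.load(open('w1.pkl','rb'))
g=c['frame'][40:160,190:400,::-1];g=cv2.LUT(g,np.array([255*(i/255)**.5 for i in range(256)],np.uint8))
cv2.imwrite('pics/w1c.png',cv2.resize(g,None,fx=3.8,fy=3.8,interpolation=2))
print('tips',onz(c,335,207,171),onz(c,359,207,171),'hub',onz(c,347,75,162),'bar',onz(c,348,40,219),onz(c,348,107,219),'foot',onz(c,338,80,16))
T=onz(c,347,207,171);H=np.array([596,144.]);v=T[:2]-H;print(np.hypot(*v),np.degrees(np.arctan2(v[1],v[0])))
print('plate',onz(c,348,272,6))
E
```

```text
tips [563.66172953  21.19714222 171.        ] [588.39612104  16.36426245 171.        ] hub [599.19969364 148.53874609 162.        ] bar [599.73425639 172.31922165 219.        ] [590.85381961 120.82002231 219.        ] foot [598.36113626 150.54153586  16.        ]
126.80187399228998 -99.0617713181434
plate [ 562.57300687 -141.89510217    6.        ]
```

View pics/w1c.png

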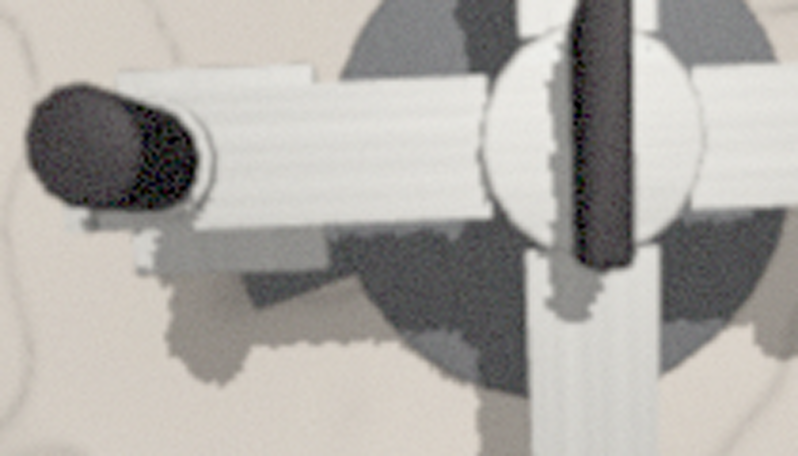

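```bash
python3 - <<'E'
from h import *
import pickle
c=pickle.load(open('w1.pkl','rb'))
p=lambda x,y:(190+(x+.5)/3.8-.5,40+(y+.5)/3.8-.5)
a,b,e=[onz(c,*p(*w),12)[:2] for w in((350,273),(260,310),(244,276))]
ang=lambda v:np.degrees(np.arctan2(v[1],v[0]))%360
print(a,b,e,ang(b-a),ang(b-e)+90,ang(e-b)+90,np.hypot(*(b-e)))
print('hub',onz(c,*p(594,140),162))
for A in((597,146),(597,148)):print(np.hypot(*(b-A)),np.hypot(*(e-A)),ang(b-A),ang(e-A))
go(597,147,330,80.4)
E
```

```text
[513.46879267 124.42815461] [477.60473288 117.76625093] [474.70718912 130.89796326] 190.52300105429467 372.44306740700785 192.44306740700785 13.447588207615045
hub [597.95908473 147.39330702 162.        ]
122.68811840232271 123.22176393165599 193.30450110582524 187.0398599789502
123.16375032198354 123.48283789003025 194.2099676459109 187.9608994379871
t 1.75 pos [556.1  63.2 362.8] yaw 79.2 SHIFT [89.9 24.5 33.1] roll -1.2 j6 0.18 F [-2.4  3.7 -2.1]
```

Emit:
arm_command(
  targets=[
    [40,12,15,-1,1],
    [86,23,50,-1,1],
    [86,23,80,-1,1],
    [86,23,80,-1,1],
    [86,23,80,-1,1],
  ],
)

```text
t: 2.25
eef_pos: [592.5, 135.9, 282.1]
tcp_rot: [-3.141, 0.0, 1.392]
ft_force: [0.6, -0.1, -0.4]
opening: 1.007
grip_force: 0.0
```

```bash
python3 - <<'E'
from h import *
c=cam('wrist');save(c,'w2.png')
import pickle;pickle.dump(c,open('w2.pkl','wb'))
go(597,147,198,80.4)
g=c['frame'].max(2)
m=(g<45).astype(np.uint8)
n,l,st,ce=cv2.connectedComponentsWithStats(m)
for i in range(1,n):
    if st[i,4]>300: print(st[i],ce[i].round(1))
E
```

```text
t 2.3 pos [592.9 135.6 283.2] yaw 79.7 SHIFT [11.9  1.9 85.2] roll -0.7 j6 0.3 F [-0.2 -0.   0.8]
[ 296    0   45   51 1662] [317.5  22.9]
[289  86  12  71 354] [294.6 120.1]
[ 313  146   19   93 1512] [321.7 192.7]
[ 446  165   70   52 2346] [480.9 190.2]
[ 131  171   67   54 2300] [164.  197.7]
[    0   232   640   168 59819] [314.1 335.8]
```

View pics/w2.png

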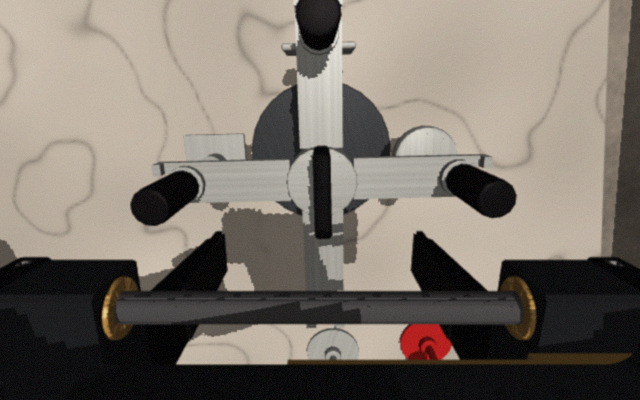

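The wrist view shows the bar centred at (322,192), parallel to the tool's x axis and midway between the fingers at x of about 320.

```bash
python3 - <<'E'
from h import *
import pickle
c=pickle.load(open('w2.pkl','rb'))
a=onz(c,322,146.5,219);b=onz(c,321.5,238.5,219);print(a,b,np.hypot(*(a-b)[:2]),np.degrees(np.arctan2(*(a-b)[1::-1])),(a+b)/2,'hub',onz(c,321.5,182,162))
go(*((a+b)/2)[:2],198,80)
E
```

```text
[602.46694373 180.44323688 219.        ] [590.95683621 117.63104184 219.        ] 63.85808031211134 79.61596217298164 [596.71188997 149.03713936 219.        ] hub [596.08932773 144.16794965 162.        ]
t 2.3 pos [592.9 135.6 283.2] yaw 79.7 SHIFT [13.9  1.3 85.2] roll -0.3 j6 0.3 F [-0.2 -0.   0.8]
```

Emit:
arm_command(
  targets=[
    [6,1,30,0,1],
    [11,1.3,60,0,1],
    [11,1.3,93,0,1],
    [11,1.3,93,0,1],
    [11,1.3,93,0,0.5],
  ],
)

```text
t: 2.8
eef_pos: [596.5, 146.2, 190.8]
tcp_rot: [3.14, -0.001, 1.391]
ft_force: [0.6, 0.6, 0.6]
opening: 0.96
grip_force: 0.0
```

Emit:
arm_command(
  targets=[
    [0,0,0,0,0.3],
    [0,0,0,0,0],
    [0,0,0,0,0],
    [0,0,0,0,0],
    [0,0,0,0,0],
  ],
)

```text
t: 3.3
eef_pos: [595.8, 146.8, 188.9]
tcp_rot: [3.141, -0.0, 1.392]
ft_force: [0.0, -0.1, 0.0]
opening: 0.553
grip_force: 0.0
```

```bash
python3 - <<'E'
from h import *
go(596.3,146.5,190,80)
print(env.state())
E
```

```text
t 3.3 pos [595.8 146.8 188.9] yaw 79.8 SHIFT [-0.2  0.6 -1.1] roll -0.2 j6 0.31 F [ 0.  -0.1  0. ]
{'t': 3.3, 'joints': array([ 1.34077125e-01,  5.00394430e-01,  1.61810083e+00, -6.23795088e-05,
        1.02275939e+00,  3.12841437e-01]), 'qvel': array([ 0.00061321,  0.00317174,  0.00106058, -0.00107225,  0.00029921,
       -0.00014023]), 'tau': array([-2.73880904e-02, -6.09065723e+01, -2.47222066e+01,  7.54563510e-02,
        1.40822094e-02, -2.65800900e-04]), 'eef_pos': array([595.777146  , 146.84440773, 188.87529295]), 'tcp_rot': array([ 3.14125467e+00, -5.33531472e-05,  1.39206451e+00]), 'ft_force': array([ 0.00529788, -0.11957154,  0.02448604]), 'moment': array([ 0.02094276, -0.05339074,  0.01309237]), 'grip_force': 0.0, 'opening': 0.5531859530806567}
```

Fingers close at about 1/s. I'll wait for contact.

Emit:
arm_command(
  targets=[
    [0,0,0,0,0],
    [0,0,0,0,0],
    [0,0,0,0,0],
    [0,0,0,0,0],
    [0,0,0,0,0],
  ],
)

```text
t: 3.8
eef_pos: [596.1, 146.8, 188.7]
tcp_rot: [3.14, -0.0, 1.392]
ft_force: [13.9, -3.4, -1.2]
opening: 0.132
grip_force: 8.3
```

Emit:
arm_command(
  targets=[
    [0,0,0,0,0],
    [0,0,0,0,0],
    [0,0,0,0,0],
  ],
)

```text
t: 4.1
eef_pos: [596.6, 146.6, 188.8]
tcp_rot: [3.14, -0.0, 1.392]
ft_force: [5.0, -2.5, -0.8]
opening: 0.127
grip_force: 30.0
```

Emit:
arm_command(
  targets=[
    [0,0,0,5,0],
    [0,0,0,10,0],
    [0,0,0,15,0],
    [0,0,0,20,0],
    [0,0,0,25,0],
  ],
)

```text
t: 4.6
eef_pos: [596.5, 146.6, 188.7]
tcp_rot: [3.14, -0.001, 0.952]
ft_force: [4.1, -2.0, -0.8]
opening: 0.127
grip_force: 30.0
```

Emit:
arm_command(
  targets=[
    [0,0,0,5,0],
    [0,0,0,10,0],
    [0,0,0,15,0],
    [0,0,0,20,0],
    [0,0,0,25,0],
  ],
)

```text
t: 5.1
eef_pos: [596.3, 146.7, 188.7]
tcp_rot: [3.141, -0.001, 0.516]
ft_force: [4.5, -0.9, -1.4]
opening: 0.124
grip_force: 30.0
```

Emit:
arm_command(
  targets=[
    [0,0,0,5,0],
    [0,0,0,10,0],
    [0,0,0,15,0],
    [0,0,0,19,0],
    [0,0,0,19,0],
  ],
)

```text
t: 5.6
eef_pos: [596.3, 146.8, 188.7]
tcp_rot: [3.141, -0.001, 0.187]
ft_force: [4.1, 1.0, 0.1]
opening: 0.125
grip_force: 30.0
```

```bash
python3 - <<'E'
from h import *
go(596.3,146.5,280,11)
c=cam('side');save(c,'s2.png')
E
```

```text
t 5.6 pos [596.3 146.8 188.7] yaw 10.7 SHIFT [  0.1   0.3 -91.3] roll -0.3 j6 1.52 F [4.1 1.  0.1]
```

Emit:
arm_command(
  targets=[
    [0,0,0,0,0.5],
    [0,0,0,0,0.5],
    [0,0,0,0,0.5],
    [0,0,0,0,0.5],
    [0,0,-30,0,0.5],
  ],
)

```text
t: 6.15
eef_pos: [594.2, 146.6, 215.7]
tcp_rot: [-3.141, 0.007, 0.188]
ft_force: [0.7, 0.1, -0.7]
opening: 0.472
grip_force: 0.0
```

Emit:
arm_command(
  targets=[
    [0,0,-40,0,0.5],
    [0,0,-80,0,0.5],
    [-40,0,-105,0,0.5],
    [-85,0,-115,0,0.5],
    [-125,0,-115,0,0.5],
  ],
)

```text
t: 6.65
eef_pos: [471.4, 123.3, 334.9]
tcp_rot: [3.141, -0.002, 0.188]
ft_force: [0.4, -0.5, 0.2]
opening: 0.5
grip_force: 0.0
```

Emit:
arm_command(
  targets=[
    [0,0,0,0,0.5],
    [0,0,0,0,0.5],
    [0,0,0,0,0.5],
  ],
)

```text
t: 6.95
eef_pos: [473.6, 123.6, 333.6]
tcp_rot: [3.141, -0.0, 0.188]
ft_force: [0.7, -0.3, 0.8]
opening: 0.5
grip_force: 0.0
```

```bash
python3 - <<'E'
from h import *
c=cam('wrist');save(c,'w3.png')
import pickle;pickle.dump(c,open('w3.pkl','wb'))
g=c['frame'][0:300,120:520,::-1];g=cv2.LUT(g,np.array([255*(i/255)**.6 for i in range(256)],np.uint8))
cv2.imwrite('pics/w3c.png',cv2.resize(g,None,fx=2,fy=2,interpolation=2))
go(470,122,320,11)
E
```

```text
t 7.0 pos [473.7 123.6 333.3] yaw 10.8 SHIFT [-4.   0.9 13.3] roll -0.2 j6 1.5 F [ 0.2 -0.4 -0.6]
```

View pics/w3c.png

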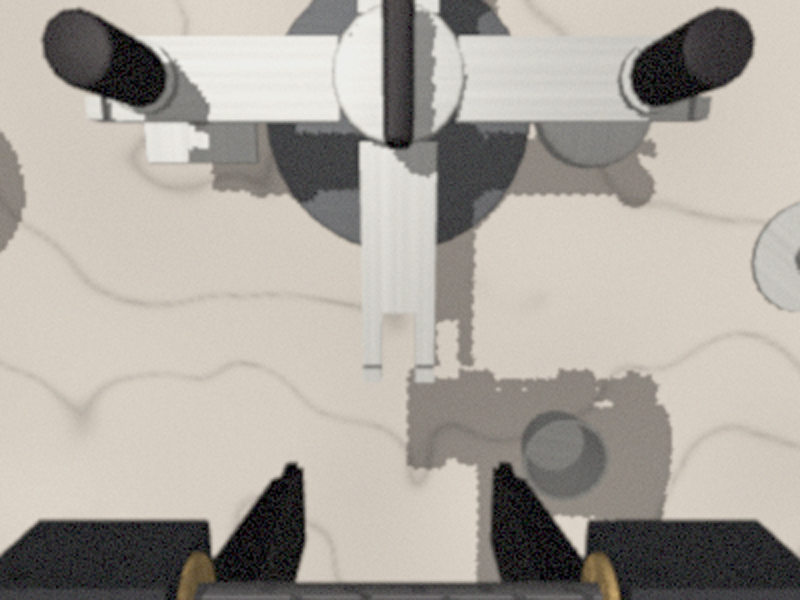

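The tongue is hidden under the front hook arm, which is aligned at crop x of about 399. I'll back off so the tongue shows through the fork gap.

Emit:
arm_command(
  targets=[
    [-25,0,0,0,0.5],
    [-45,0,0,0,0.5],
    [-60,0,0,0,0.5],
    [-60,0,0,0,0.5],
    [-60,0,0,0,0.5],
  ],
)

```text
t: 7.5
eef_pos: [414.8, 112.4, 333.7]
tcp_rot: [3.141, -0.001, 0.188]
ft_force: [0.5, -0.3, 0.4]
opening: 0.5
grip_force: 0.0
```

```bash
python3 - <<'E'
from h import *
c=cam('wrist');save(c,'w4.png')
import pickle;pickle.dump(c,open('w4.pkl','wb'))
g=c['frame'][0:210,220:420,::-1];g=cv2.LUT(g,np.array([255*(i/255)**.6 for i in range(256)],np.uint8))
h=cv2.imread('pics/s2.png')[160:300,220:370]
cv2.imwrite('pics/w4c.png',np.hstack([cv2.resize(g,None,fx=2,fy=2.8,interpolation=2),cv2.resize(h,(400,588),interpolation=2)]))
go(470,122,320,11)
E
```

```text
t 7.55 pos [414.9 112.4 333.6] yaw 10.8 SHIFT [55.9  0.8 13.7] roll -0.2 j6 1.49 F [ 0.8  0.4 -0.2]
```

View pics/w4c.png

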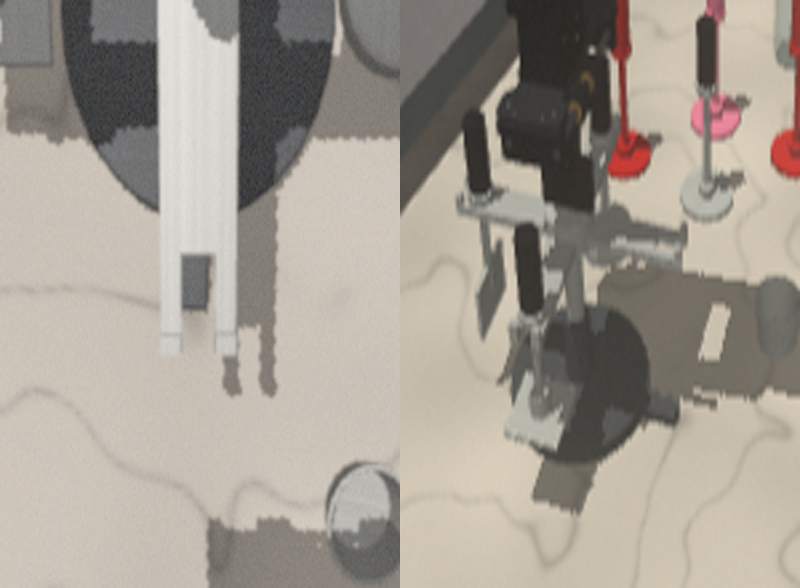

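Through the gap I see the tongue's right edge at crop x=209, with the gap spanning 181 to 216. Its left edge is still hidden, so I'll step sideways to see the whole tongue.

Emit:
arm_command(
  targets=[
    [0,-30,0,0,0.5],
    [0,-60,0,0,0.5],
    [0,-90,0,0,0.5],
    [0,-90,0,0,0.5],
    [0,-90,0,0,0.5],
  ],
)

```text
t: 8.05
eef_pos: [397.6, 201.2, 333.3]
tcp_rot: [3.141, 0.0, 0.189]
ft_force: [-0.0, -0.2, -0.8]
opening: 0.495
grip_force: 0.0
```

```bash
python3 - <<'E'
from h import *
c=cam('wrist');save(c,'w5.png')
import pickle;pickle.dump(c,open('w5.pkl','wb'))
p=proj(c,[474,123,12]);print(p)
u,v=p.astype(int);u0=max(0,u-70);v0=max(0,v-70)
g=c['frame'][v0:v0+120,u0:u0+160,::-1];g=cv2.LUT(g,np.array([255*(i/255)**.6 for i in range(256)],np.uint8))
cv2.imwrite('pics/w5c.png',cv2.resize(g,None,fx=5,fy=5,interpolation=2));print(u0,v0)
go(470,122,320,11)
E
```

```text
[387.05999397 109.8726597 ]
317 39
t 8.1 pos [397.6 200.7 333.4] yaw 10.8 SHIFT [56.4 90.8 13.4] roll -0.2 j6 1.7 F [0.2 0.2 0.5]
```

View pics/w5c.png

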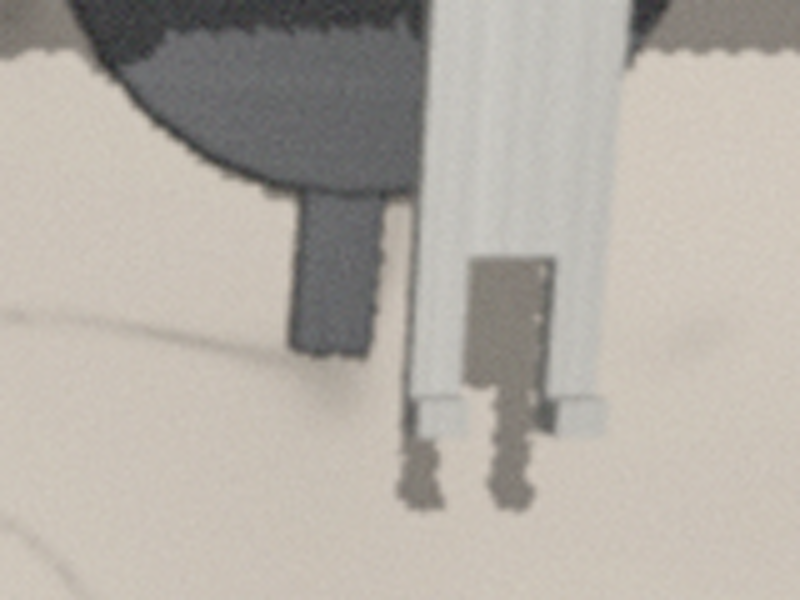

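The whole tongue is visible, with end corners at crop (292,352) and (367,355) and root at (300,195) and (383,200).

```bash
python3 - <<'E'
from h import *
import pickle
c=pickle.load(open('w5.pkl','rb'))
p=lambda x,y:(317+(x+.5)/5-.5,39+(y+.5)/5-.5)
ang=lambda v:np.degrees(np.arctan2(v[1],v[0]))%360
e1,e2,r1,r2=[onz(c,*p(*w),12)[:2] for w in((292,350),(367,353),(300,198),(383,203))]
print(e1,e2,'width',np.hypot(*(e1-e2)),ang(e1-r1),ang(e2-r2),ang(e1-e2)+90)
E=(e1+e2)/2;print(E)
for A in((596.3,146.6),(597,148),(596,144.5)):print(np.hypot(*(E-A)),ang(E-A))
# hook tips outer top edge z=162+8 & gap
for zp in(155,160,165):
    w=[onz(c,*p(*q),zp)[:2] for q in((467,265),(465,380),(555,262),(552,380))]
    t=[onz(c,*p(*q),zp+8)[:2] for q in((418,398),(605,398))]
    m=(w[1]+w[3])/2;m0=(w[0]+w[2])/2;tm=(t[0]+t[1])/2
    print(zp,'gapw',np.hypot(*(w[1]-w[3])),'mid',m,'web r',np.hypot(*(m0-(596.3,146.6))),ang(m-np.array((596.3,146.6))),'tips',tm,'span',np.hypot(*(t[0]-t[1])),np.hypot(*(tm-(596.3,146.6))),ang(tm-np.array((596.3,146.6))))
E
```

```text
[472.5778358  139.10439415] [475.57875272 119.37510089] width 19.9562149397746 190.19178505297015 187.6540131791045 188.64866217652695
[474.07829426 129.23974752]
123.4484658477879 188.0841601539129
124.34505545115546 188.67749402932589
122.8730142721133 187.13428851390108
155 gapw 16.44182571404818 mid [474.83815352 119.96671379] web r 103.23502497820192 192.3676736553354 tips [471.74072411 120.76833785] span 34.620564299372305 127.20962220015333 191.71617588885962
160 gapw 16.205837245472825 mid [474.80101012 121.34141264] web r 103.29602581994926 191.74401566106695 tips [471.74820982 122.16357217] span 34.11197803370997 126.92630712753628 191.10014977110598
165 gapw 15.969848776897473 mid [474.76386673 122.71611148] web r 103.3744489325069 191.11790620178107 tips [471.75569554 123.55880649] span 33.60339176804764 126.65772922103794 190.48143930334672
```

Emit:
arm_command(
  targets=[
    [42,20,0,0,0.5],
    [84,40,0,0,0.5],
    [126,60,0,0,0.5],
    [165,80,10,0,0.5],
    [185,90,30,0,0.5],
  ],
)

```text
t: 8.6
eef_pos: [599.3, 144.2, 303.4]
tcp_rot: [3.141, -0.002, 0.185]
ft_force: [-0.0, 1.0, -0.5]
opening: 0.5
grip_force: 0.0
```

Emit:
arm_command(
  targets=[
    [0,0,30,0,0.5],
    [0,0,50,0,0.5],
    [0,0,55,0,0.5],
  ],
)

```text
t: 8.9
eef_pos: [595.4, 145.4, 246.0]
tcp_rot: [-3.142, 0.004, 0.186]
ft_force: [0.5, 0.5, 0.2]
opening: 0.501
grip_force: 0.0
```

```bash
python3 - <<'E'
from h import *
go(596.3,146.6,189,10.7)
E
```

```text
t 8.9 pos [595.4 145.4 246. ] yaw 10.7 SHIFT [ 1.3 -1.1 57. ] roll -0.0 j6 1.52 F [0.5 0.5 0.2]
```

Emit:
arm_command(
  targets=[
    [0,-1,30,0,0.5],
    [0,-1,57,0,0.5],
    [0,-1,57,0,0.5],
    [0,-1,57,0,0],
    [0,-1,57,0,0],
  ],
)

```text
t: 9.4
eef_pos: [596.4, 147.7, 193.6]
tcp_rot: [3.141, -0.003, 0.188]
ft_force: [0.2, -0.0, -0.5]
opening: 0.384
grip_force: 0.0
```

Emit:
arm_command(
  targets=[
    [0,0,0,0,0],
    [0,0,0,0,0],
    [0,0,0,0,0],
    [0,0,0,0,0],
    [0,0,0,0,0],
  ],
)

```text
t: 9.9
eef_pos: [595.9, 146.9, 192.0]
tcp_rot: [3.14, -0.001, 0.188]
ft_force: [1.8, -5.4, 1.4]
opening: 0.123
grip_force: 30.0
```

Emit:
arm_command(
  targets=[
    [0,0,0,1,0],
    [0,0,0,2.3,0],
    [0,0,0,2.3,0],
    [0,0,0,2.3,0],
  ],
)

```text
t: 10.3
eef_pos: [595.9, 146.9, 192.0]
tcp_rot: [3.14, -0.001, 0.147]
ft_force: [0.4, -5.2, 1.2]
opening: 0.126
grip_force: 30.0
```

```bash
python3 - <<'E'
from h import *
go(596.3,146.6,189,8.4);print(env.state()['opening'],env.state()['grip_force'])
E
```

```text
t 10.3 pos [595.9 146.9 192. ] yaw 8.4 SHIFT [0.4 0.4 3. ] roll 0.0 j6 1.56 F [ 0.4 -5.2  1.2]
0.12564299014979957 30.005444884300232
```

Emit:
arm_command(
  targets=[
    [0,0,0,0,0.5],
    [0,0,0,0,0.5],
    [0,0,0,0,0.5],
    [0,0,0,0,0.5],
    [0,0,-35,0,0.5],
  ],
)

```text
t: 10.8
eef_pos: [593.9, 147.6, 223.2]
tcp_rot: [-3.142, 0.008, 0.148]
ft_force: [0.4, -0.6, 0.1]
opening: 0.476
grip_force: 0.0
```

Emit:
arm_command(
  targets=[
    [0,0,-40,0,0.5],
    [0,0,-80,0,0.5],
    [-13,45,-85,0,0.5],
    [-26,92,-85,0,0.5],
    [-38,138,-85,0,0.5],
  ],
)

```text
t: 11.3
eef_pos: [577.7, 4.6, 312.1]
tcp_rot: [3.141, -0.001, 0.149]
ft_force: [0.9, 0.5, -0.2]
opening: 0.5
grip_force: 0.0
```

Emit:
arm_command(
  targets=[
    [-13,47,0,0,0.5],
    [-26,94,0,0,0.5],
    [-40,143,0,0,0.5],
    [-40,143,0,0,0.5],
    [-40,143,0,0,0.5],
  ],
)

```text
t: 11.8
eef_pos: [559.5, -142.5, 311.5]
tcp_rot: [-3.141, 0.0, 0.145]
ft_force: [0.7, -0.8, 0.1]
opening: 0.497
grip_force: 0.0
```

```bash
python3 - <<'E'
from h import *
go(560,-143,300,8.4)
c=cam('wrist');save(c,'w6.png')
import pickle;pickle.dump(c,open('w6.pkl','wb'))
m=(c['frame'].max(2)<45).astype(np.uint8)
n,l,st,ce=cv2.connectedComponentsWithStats(m)
for i in range(1,n):
    if st[i,4]>150: print(st[i],ce[i].round(1))
print(proj(c,[560,-143,185]),proj(c,[560,-143,6]))
E
```

```text
t 11.8 pos [ 559.5 -142.5  311.5] yaw 8.3 SHIFT [ 0.4  0.6 11.5] roll -0.1 j6 1.06 F [ 0.7 -0.8  0.1]
[  95   24   58   48 1362] [114.1  49.3]
[  43   74   83   39 2561] [82.5 93.7]
[  36  116  125   74 2645] [105.7 132.6]
[310 163  28  39 869] [323.  182.4]
[    0   231   640   169 67106] [316.1 334. ]
[319.27512036 189.87235276] [318.96553492 156.65881791]
```

View pics/w6.png

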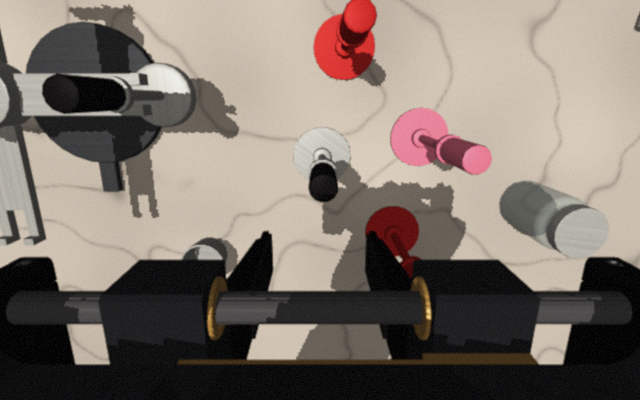

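The masher's handle top is at (323,187) and its plate at (322,155). That puts it about 3 mm in +y of the tool from my prediction, with the neighbours well clear.

Emit:
arm_command(
  targets=[
    [2,3.2,40,0,0.6],
    [2,3.2,80,0,0.6],
    [2,3.2,120,0,0.6],
    [2,3.2,150,0,0.6],
    [2,3.2,168,0,0.6],
  ],
)

```text
t: 12.35
eef_pos: [561.7, -142.3, 141.3]
tcp_rot: [-3.14, 0.002, 0.15]
ft_force: [-0.7, -0.1, 0.6]
opening: 0.6
grip_force: 0.0
```

Emit:
arm_command(
  targets=[
    [0,0,0,0,0.6],
    [0,0,0,0,0.4],
    [0,0,0,0,0.2],
    [0,0,0,0,0.1],
    [0,0,0,0,0],
  ],
)

```text
t: 12.85
eef_pos: [562.5, -144.5, 144.5]
tcp_rot: [3.141, -0.001, 0.148]
ft_force: [0.2, -0.8, -1.1]
opening: 0.319
grip_force: 0.0
```

Emit:
arm_command(
  targets=[
    [0,0,0,0,0],
    [0,0,0,0,0],
    [0,0,0,0,0],
  ],
)

```text
t: 13.15
eef_pos: [562.5, -144.7, 144.1]
tcp_rot: [3.141, -0.001, 0.148]
ft_force: [-1.1, -0.6, 6.3]
opening: 0.265
grip_force: 30.0
```

```bash
python3 - <<'E'
from h import *
go(560,-143,300,8.4)
E
```

```text
t 13.15 pos [ 562.5 -144.7  144.1] yaw 8.5 SHIFT [  -2.    -1.9 -155.9] roll 0.1 j6 1.06 F [-1.1 -0.6  6.3]
```

Emit:
arm_command(
  targets=[
    [0,0,-6,0,0],
    [0,0,-25,0,0],
    [0,0,-50,0,0],
    [0,0,-76,0,0],
    [0,0,-76,0,0],
  ],
)

```text
t: 13.65
eef_pos: [563.1, -144.8, 222.5]
tcp_rot: [3.139, -0.004, 0.148]
ft_force: [-0.5, -0.0, -3.0]
opening: 0.27
grip_force: 30.0
```

```bash
python3 - <<'E'
from h import *
import pickle
c=pickle.load(open('w6.pkl','rb'));print('w6 top',onz(c,323,187,185),'plate',onz(c,322,155,6))
s=env.state();z=s['eef_pos'][2]
c=cam('wrist');save(c,'w7.png')
g=c['frame'].astype(int)
zp=z-144.1+6;print(proj(c,[*s['eef_pos'][:2],zp]))
hsv=cv2.cvtColor(c['frame'],cv2.COLOR_RGB2HSV)
cv2.imwrite('pics/w7c.png',cv2.resize(c['frame'][90:260,220:420,::-1],None,fx=3.5,fy=3.5,interpolation=2))
go(418.2,120.2,220,8.4);print(s['opening'],s['grip_force'])
E
```

```text
w6 top [ 562.94768027 -145.76293444  185.        ] plate [ 562.77764771 -146.66659764    6.        ]
[318.1857301  187.75350286]
t 13.7 pos [ 562.4 -144.6  220.4] yaw 8.5 SHIFT [-1.037e+02 -2.831e+02 -1.000e-01] roll 0.1 j6 1.06 F [-0.6  0.3 -3. ]
0.27009693906783516 29.986107051372528
```

View pics/w7c.png

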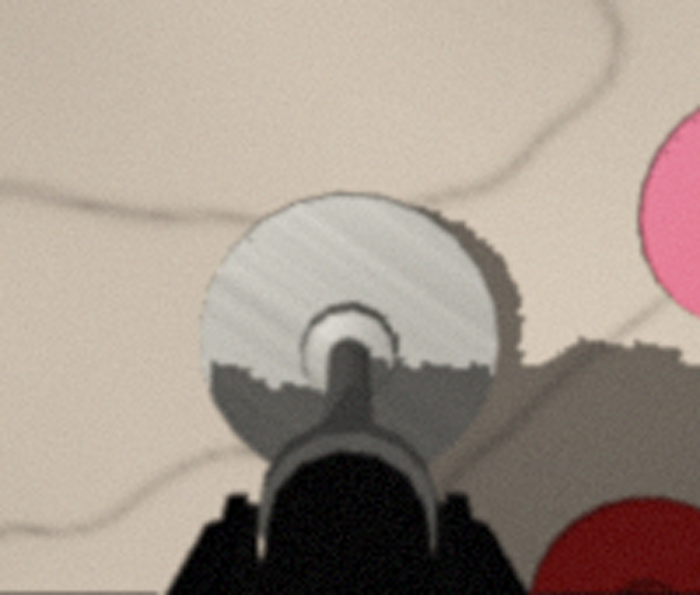

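Emit:
arm_command(
  targets=[
    [-10,-30,0,0,0],
    [-26,-72,0,0,0],
    [-42,-115,0,0,0],
    [-58,-158,0,0,0],
    [-74,-200,0,0,0],
  ],
)

```text
t: 14.2
eef_pos: [457.6, 43.8, 218.1]
tcp_rot: [-3.141, 0.003, 0.147]
ft_force: [0.1, 1.4, -2.8]
opening: 0.269
grip_force: 30.0
```

Emit:
arm_command(
  targets=[
    [-14,-40,0,0,0],
    [-24,-65,0,0,0],
    [-30,-83,0,0,0],
    [-30,-83,0,0,0],
    [-30,-83,0,0,0],
  ],
)

```text
t: 14.7
eef_pos: [417.4, 120.1, 218.8]
tcp_rot: [3.141, 0.001, 0.149]
ft_force: [0.3, 0.7, -3.2]
opening: 0.271
grip_force: 30.0
```

```bash
python3 - <<'E'
from h import *
ax=np.array([596.6,146.6]);d=np.array([-.989,-.146])
go(*(ax+d*113),220,8.4)
c=cam('wrist');save(c,'w8.png')
c2=cam('side');save(c2,'s3.png')
g=c['frame'][0:260,200:420,::-1];h=cv2.resize(c2['frame'][140:290,220:400,::-1],(400,520),interpolation=2)
cv2.imwrite('pics/w8c.png',np.hstack([cv2.resize(g,(400,520),interpolation=2),h]))
E
```

```text
t 14.7 pos [417.4 120.1 218.8] yaw 8.5 SHIFT [68.2  0.1 -1.3] roll 0.1 j6 1.55 F [ 0.3  0.7 -3.2]
```

Emit:
arm_command(
  targets=[
    [20,0,0,0,0],
    [40,0,0,0,0],
    [58,0,0,0,0],
    [66,0,0,0,0],
    [66,0,0,0,0],
  ],
)

```text
t: 15.3
eef_pos: [483.5, 129.3, 219.0]
tcp_rot: [3.142, 0.001, 0.147]
ft_force: [-0.9, -0.2, -2.6]
opening: 0.264
grip_force: 30.0
```

Emit:
arm_command(
  targets=[
    [1,0,0,0,0],
    [2,0,0,0,0],
    [2,0,0,0,0],
  ],
)

```text
t: 15.6
eef_pos: [484.6, 130.1, 219.8]
tcp_rot: [3.142, -0.0, 0.148]
ft_force: [0.0, 0.1, -2.2]
opening: 0.271
grip_force: 30.0
```

```bash
cat > r.py <<'E'
from h import *
ax=np.array([596.6,146.6]);s=env.state();v=s['eef_pos'][:2]-ax
e=np.array([-.989,-.146]);t=np.array([.146,-.989])
print(round(s['t'],2),'r',v@e,'lat',v@t,'z',s['eef_pos'][2],'Frad(out)',s['ft_force'][:2]@e,'Flat',s['ft_force'][:2]@t,s['ft_force'].round(2),s['moment'].round(2))
E
python3 r.py
```

```text
15.6 r 113.15862610038494 lat 0.004573144889914923 z 219.7580924654739 Frad(out) -0.05611834811039985 Flat -0.12103221585415579 [ 0.04  0.13 -2.19] [0.04 0.04 0.05]
```

Emit:
arm_command(
  targets=[
    [1,0,0,0,0],
    [2,0,0,0,0],
    [3,0,0,0,0],
    [3,0,0,0,0],
  ],
)

```text
t: 16.0
eef_pos: [488.0, 130.6, 219.6]
tcp_rot: [3.142, -0.0, 0.148]
ft_force: [0.5, 0.7, -3.4]
opening: 0.268
grip_force: 30.0
```

Emit:
arm_command(
  targets=[
    [0.7,0,0,0,0],
    [1.4,0,0,0,0],
    [1.4,0,0,0,0],
  ],
)

```text
t: 16.3
eef_pos: [489.4, 130.8, 219.6]
tcp_rot: [3.142, 0.0, 0.148]
ft_force: [0.1, 0.7, -1.6]
opening: 0.27
grip_force: 30.0
```

```bash
python3 r.py
```

```text
16.3 r 108.36588328226529 lat -0.017538969768267076 z 219.58497658202353 Frad(out) -0.22748954915920996 Flat -0.6535771093825372 [ 0.13  0.68 -1.62] [ 0.02  0.04 -0.02]
```

Emit:
arm_command(
  targets=[
    [0.7,0,0,0,0],
    [0.7,0,0,0,0],
    [0.7,0,0,0,0],
  ],
)

```text
t: 16.6
eef_pos: [490.0, 130.9, 219.6]
tcp_rot: [3.141, -0.0, 0.148]
ft_force: [-0.0, -0.6, -2.3]
opening: 0.272
grip_force: 30.0
```

Emit:
arm_command(
  targets=[
    [0.7,0,0,0,0],
    [0.7,0,0,0,0],
    [0.7,0,0,0,0],
  ],
)

```text
t: 16.9
eef_pos: [490.7, 131.0, 219.6]
tcp_rot: [3.142, -0.0, 0.148]
ft_force: [-0.0, -0.0, -2.4]
opening: 0.27
grip_force: 30.0
```

Emit:
arm_command(
  targets=[
    [0.7,0,0,0,0],
    [0.7,0,0,0,0],
    [0.7,0,0,0,0],
  ],
)

```text
t: 17.2
eef_pos: [491.4, 131.1, 219.6]
tcp_rot: [3.141, 0.0, 0.148]
ft_force: [-0.8, -0.2, -3.2]
opening: 0.267
grip_force: 30.0
```

```bash
python3 r.py
```

```text
17.2 r 106.35680941799768 lat -0.01898238711140494 z 219.61870152053174 Frad(out) 0.8447282168233627 Flat 0.0897825946441108 [-0.82 -0.21 -3.17] [0.02 0.07 0.04]
```

Emit:
arm_command(
  targets=[
    [0.7,0,0,0,0],
    [0.7,0,0,0,0],
    [0.7,0,0,0,0],
  ],
)

```text
t: 17.5
eef_pos: [491.8, 131.2, 219.5]
tcp_rot: [3.142, 0.001, 0.148]
ft_force: [-2.4, 0.7, -1.5]
opening: 0.27
grip_force: 30.0
```

Emit:
arm_command(
  targets=[
    [0.7,0,0,0,0],
    [0.7,0,0,0,0],
    [0.7,0,0,0,0],
  ],
)

```text
t: 17.8
eef_pos: [492.3, 131.2, 219.4]
tcp_rot: [3.142, 0.001, 0.148]
ft_force: [-5.5, 0.1, -1.8]
opening: 0.269
grip_force: 30.0
```

```bash
python3 r.py
```

```text
17.8 r 105.43936978340201 lat -0.03978025888277112 z 219.43592297652305 Frad(out) 5.443979701457235 Flat -0.877748663208168 [-5.52  0.07 -1.78] [-0.13  1.25 -0.04]
```

Contact with the web at a TCP radius of about 106.2 fixes the radial position. I'll back off 3.4 mm and lower.

Emit:
arm_command(
  targets=[
    [-2,0,0,0,0],
    [-3.4,0,0,0,0],
    [-3.4,0,6,0,0],
    [-3.4,0,14,0,0],
    [-3.4,0,14,0,0],
  ],
)

```text
t: 18.3
eef_pos: [489.1, 130.7, 204.4]
tcp_rot: [3.142, 0.002, 0.148]
ft_force: [-0.0, -0.5, -3.3]
opening: 0.268
grip_force: 30.0
```

Emit:
arm_command(
  targets=[
    [0,0,1,0,0],
    [0,0,2,0,0],
    [0,0,3,0,0],
    [0,0,4,0,0],
    [0,0,4,0,0],
  ],
)

```text
t: 18.8
eef_pos: [489.4, 130.8, 201.5]
tcp_rot: [3.141, 0.0, 0.148]
ft_force: [0.2, -0.4, -3.5]
opening: 0.271
grip_force: 30.0
```

```bash
python3 r.py
```

```text
18.8 r 108.36075088828602 lat -0.013985334090506653 z 201.5315402729518 Frad(out) -0.17566754014974265 Flat 0.43953760509946393 [ 0.24 -0.41 -3.47] [ 0.04 -0.    0.  ]
```

Emit:
arm_command(
  targets=[
    [-0.3,0,1,0,0],
    [-0.3,0,2,0,0],
    [-0.3,0,3,0,0],
    [-0.3,0,4,0,0],
    [-0.3,0,4,0,0],
  ],
)

```text
t: 19.3
eef_pos: [489.0, 130.7, 197.5]
tcp_rot: [3.142, 0.0, 0.148]
ft_force: [0.2, -1.4, -3.1]
opening: 0.269
grip_force: 30.0
```

Emit:
arm_command(
  targets=[
    [0,0,0.5,0,0],
    [0,0,1,0,0],
    [0,0,1.5,0,0],
    [0,0,2,0,0],
    [0,0,2,0,0],
  ],
)

```text
t: 19.8
eef_pos: [489.1, 130.8, 195.5]
tcp_rot: [3.141, 0.0, 0.148]
ft_force: [0.4, -0.2, -1.9]
opening: 0.27
grip_force: 30.0
```

Emit:
arm_command(
  targets=[
    [0,0,0.5,0,0],
    [0,0,1,0,0],
    [0,0,1.5,0,0],
    [0,0,1.5,0,0],
  ],
)

```text
t: 20.2
eef_pos: [489.1, 130.8, 194.0]
tcp_rot: [3.142, 0.0, 0.148]
ft_force: [-0.7, 0.1, -2.2]
opening: 0.271
grip_force: 30.0
```

```bash
python3 r.py
```

```text
20.2 r 108.66720031152147 lat -0.027908217620917126 z 194.0205948391102 Frad(out) 0.6516317093916941 Flat -0.19281019596252538 [-0.67  0.1  -2.16] [ 0.03 -0.04  0.05]
```

Collar now at about 165, below the tip tops. Continuing in 1 mm steps.

Emit:
arm_command(
  targets=[
    [0,0,0.5,0,0],
    [0,0,1,0,0],
    [0,0,1,0,0],
  ],
)

```text
t: 20.5
eef_pos: [489.1, 130.8, 193.2]
tcp_rot: [3.142, -0.0, 0.148]
ft_force: [-0.4, 0.8, 0.3]
opening: 0.269
grip_force: 30.0
```

Emit:
arm_command(
  targets=[
    [0,0,0.5,0,0],
    [0,0,1,0,0],
    [0,0,1,0,0],
  ],
)

```text
t: 20.8
eef_pos: [489.1, 130.8, 192.3]
tcp_rot: [3.141, -0.0, 0.148]
ft_force: [-1.8, -0.7, 4.1]
opening: 0.268
grip_force: 30.0
```

Emit:
arm_command(
  targets=[
    [0,0,0.5,0,0],
    [0,0,1,0,0],
    [0,0,1,0,0],
  ],
)

```text
t: 21.1
eef_pos: [489.1, 130.8, 191.4]
tcp_rot: [3.142, -0.0, 0.148]
ft_force: [-2.1, 0.4, 7.7]
opening: 0.272
grip_force: 30.0
```

```bash
python3 r.py
```

```text
21.1 r 108.5827343779754 lat -0.029837521005678012 z 191.41916909736878 Frad(out) 1.9817107612838305 Flat -0.6798072001694947 [-2.06  0.38  7.66] [-0.01  0.6   0.04]
```

Emit:
arm_command(
  targets=[
    [0,0,-0.6,0,0],
    [0,0,-1.2,0,0],
    [0,0,-1.6,0,0],
    [0,0,-1.6,0,0],
  ],
)

```text
t: 21.5
eef_pos: [489.1, 130.7, 192.7]
tcp_rot: [3.141, -0.0, 0.148]
ft_force: [-1.0, -0.2, 2.6]
opening: 0.273
grip_force: 30.0
```

```bash
python3 r.py
```

```text
21.5 r 108.60655016774466 lat 0.0015670788656603504 z 192.68473531568304 Frad(out) 1.0085043049866451 Flat 0.04156549602985353 [-0.99 -0.19  2.63] [ 0.03  0.25 -0.  ]
```

Emit:
arm_command(
  targets=[
    [0,0,-0.5,0,0],
    [0,0,-0.5,0,0],
    [0,0,-0.5,0,0.3],
    [0,0,-0.5,0,0.35],
    [0,0,-0.5,0,0.4],
  ],
)

```text
t: 22.0
eef_pos: [489.1, 130.8, 193.1]
tcp_rot: [3.142, 0.0, 0.148]
ft_force: [-0.2, -0.6, -0.5]
opening: 0.375
grip_force: 0.0
```

Emit:
arm_command(
  targets=[
    [0,0,0,0,0.55],
    [0,0,0,0,0.55],
    [0,0,0,0,0.55],
    [0,0,0,0,0.55],
  ],
)

```text
t: 22.4
eef_pos: [489.1, 130.8, 193.2]
tcp_rot: [3.142, -0.0, 0.148]
ft_force: [-0.4, -0.0, 0.3]
opening: 0.55
grip_force: 0.0
```

```bash
python3 r.py; python3 - <<'E'
from h import *
s=env.state();c=cam('wrist');save(c,'w9.png')
# steel plate: bright neutral blob below TCP
z0=s['eef_pos'][2]-144.1+6
p=proj(c,[*s['eef_pos'][:2],z0]);print(p)
f=c['frame'].astype(int)
for dv in(-40,-30,-20,-10,0):
    r=f[int(p[1])+dv,200:440:6];print(dv,[int(x.sum()/3) for x in r])
E
```

```text
22.4 r 108.6207431698587 lat -0.018727524541536394 z 193.21098165552974 Frad(out) 0.39081995170867145 Flat -0.030970677434592555 [-0.39 -0.03  0.28] [ 0.06 -0.01  0.02]
[318.54068122 187.13072429]
-40 [198, 198, 199, 197, 197, 199, 197, 199, 196, 197, 195, 200, 200, 201, 192, 207, 208, 207, 206, 199, 201, 201, 203, 196, 194, 88, 107, 102, 107, 207, 203, 200, 205, 204, 204, 205, 202, 206, 205, 207]
-30 [197, 199, 198, 200, 199, 196, 198, 200, 196, 196, 201, 197, 200, 198, 198, 203, 205, 195, 206, 196, 201, 195, 203, 194, 192, 99, 100, 106, 101, 203, 201, 201, 206, 203, 203, 203, 203, 205, 204, 205]
-20 [195, 199, 199, 199, 197, 200, 197, 196, 195, 198, 198, 198, 194, 195, 210, 202, 202, 194, 206, 192, 198, 191, 201, 190, 190, 106, 86, 101, 103, 199, 199, 203, 200, 203, 202, 204, 203, 206, 203, 205]
-10 [198, 197, 198, 198, 197, 197, 197, 197, 198, 198, 195, 196, 196, 194, 207, 200, 201, 190, 200, 196, 194, 190, 194, 187, 187, 97, 92, 97, 97, 195, 196, 198, 200, 201, 201, 199, 193, 195, 197, 200]
0 [180, 193, 180, 184, 192, 189, 194, 194, 191, 189, 192, 185, 175, 202, 207, 193, 192, 190, 198, 189, 194, 190, 190, 186, 187, 95, 97, 99, 96, 202, 199, 199, 200, 199, 195, 194, 187, 200, 203, 204]
```

Released without a force jump. Now retracting straight up, then away.

Emit:
arm_command(
  targets=[
    [0,0,-15,0,0.55],
    [0,0,-40,0,0.55],
    [0,0,-75,0,0.55],
    [0,0,-110,0,0.55],
    [0,0,-130,0,0.55],
  ],
)

```text
t: 22.95
eef_pos: [489.4, 130.8, 325.9]
tcp_rot: [3.141, -0.003, 0.148]
ft_force: [0.1, -0.7, -0.0]
opening: 0.55
grip_force: 0.0
```

Emit:
arm_command(
  targets=[
    [-20,20,0,0,0.55],
    [-30,60,0,0,0.55],
    [-30,105,0,0,0.55],
    [-30,150,0,0,0.55],
    [-30,150,0,0,0.55],
  ],
)

```text
t: 23.45
eef_pos: [481.9, -26.0, 323.1]
tcp_rot: [3.141, -0.0, 0.143]
ft_force: [-0.4, 0.2, 0.3]
opening: 0.549
grip_force: 0.0
```

```bash
python3 - <<'E'
from h import *
for n in('scene','side'):
    c=cam(n);save(c,n+'9.png');f=c['frame'];P=[487.9,130.5]
    for z in(177,190,205,220,232):
        u,v=proj(c,[*P,z]);print(n,z,round(u),round(v),f[round(v),round(u)-8:round(u)+9:2].max(1))
    a=np.abs(f.astype(int)-cv2.imread(f'pics/{n}1.png')[...,::-1]).max(2)
    u,v=proj(c,[562.8,-145.5,150]);print('old spot now',f[round(v),round(u)])
c=cam('wrist');save(c,'wf.png')
for z in(232,):
    u,v=proj(c,[*P,z]);print(u,v)
m=(c['frame'].max(2)<45).astype(np.uint8)
n,l,st,ce=cv2.connectedComponentsWithStats(m)
for i in range(1,n):
    if st[i,4]>150: print(st[i],ce[i].round(1))
go(487,130,250,8.4)
E
```

```text
scene 177 333 161 [165 114 137  45   7  15 109 183 193]
scene 190 334 159 [188 184 109  11  15  35 161 195 195]
scene 205 334 156 [197 197 125  14   6  40 169 187 192]
scene 220 334 153 [196 196 139  31  24  35 162 195 192]
scene 232 334 151 [193 198 149  47  23  40 157 198 195]
old spot now [192 183 165]
side 177 317 214 [165 169 134  58  59  58  66 189 138]
side 190 317 211 [190 191 109  60  59  60  74 193 187]
side 205 317 207 [195 196  95  61  61  61  75 196 197]
side 220 317 202 [156 193  69  59  60  58  87 196 198]
side 232 317 199 [184 156  64  62  63  62 113 195 196]
old spot now [191 182 165]
113.46753092936427 164.52289361593967
[  91    0   50   56 2232] [116.3  26.2]
[238   0  45  34 961] [264.4  15.3]
[  0   4  12  30 255] [ 4.4 19.7]
[ 165   44   99   70 4074] [214.8  70.4]
[  97  140   67   40 1886] [129.6 159.1]
[    0   231   640   169 66376] [313.6 334.5]
t 23.6 pos [481.3 -21.9 323.1] yaw 8.4 SHIFT [  27.9 -149.4   73.2] roll 0.0 j6 1.24 F [ 0.9 -0.  -0.6]
```

```bash
python3 -c "
from cell import env
print(env.job_done())"
```

```text
the job is handed in; nothing more can be done
None
```

The carousel is turned so the empty hook lines up with the tongue (within about 1° by my measurements). The steel masher hangs on that hook, lowered until contact was felt and released without a drop, and the job is handed in; I viewed 12 pictures, two over the limit of 10.

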